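Bolt the calligrapher's ink chest

TASK

Lock the wooden ink chest on the calligraphy table: with a fingertip, push the small upright pin on the steel disc round until the slot in the disc lines up with the sliding bolt, then push the bolt by its upright tab through the slot until it is fully home in the keeper on the other lid leaf. Only push, gently: do not grip or lift anything, leave the jars, cups, carton, paperweight and ruler where they stand, and finish with the hand clear.

Things in the scene. Friction and masses are not known exactly. Their poses are not given: they have to be found in the camera images.
- chest: heavy fixed wooden chest, lid top 62 mm above the table. Origin on the table right below the disc's upright axis. The bolt slides along the chest's +y, over the line x = 0. Lid: x -103 to 103 mm; wide leaf y -203 to 39 mm, narrow leaf y 43 to 123 mm. Two low guide rails flank the bolt: |x| up to 13 mm, y -190 to -55 mm, top 16 mm above the lid
- disc (a joint): angle of the slotted disc, rad, counterclockwise from above; range -0.35 to 3.49, starts 0.5 to 2.64. At 0 its slot lies along the bolt with the pin on the chest's +x side; at 3.14 it does so again with the pin on the -x side: either will do. Stays where left (drag 0.07 N m). It stops the bolt unless lined up within about 0.15, when the bolt's tapered nose centres it
- slot (a point): centre of the disc's top face, on its axis, 20 mm above the lid. The steel disc is 80 mm across; its straight slot, 17 mm wide, open at both ends and at the top, runs right across through the centre. This point's y axis runs along the slot
- pin (a point): point on the axis of the upright round pin on the disc, 9 mm thick, 29 mm from the disc's axis, at 90 degrees to the slot; the pin rises from 20 to 49 mm above the lid, this point is 35 mm above it. Its direction from the disc's axis, measured from the chest's +x towards +y, is the disc's angle
- bolt (a joint): travel of the steel bolt along the chest's +y, m: 0 to 0.004 at the start (nose 5 to 1 mm short of the disc's rim), 0.100 fully home at its stop, nose in the keeper. Bar 11 x 11 mm, nose tapered to 4 mm over its last 12 mm; about 3 N of drag, more when moved fast; stays where it is left
- tab (a point): centre of the upright thumb tab at the bolt's rear end, moving with it: 28 mm wide (chest x), 6 mm thick (chest y), top 49 mm above the lid, this point 35 mm above it, at chest x = 0, y = -164 mm plus the bolt's travel. Push it from behind, towards chest +y
- strap (a point): top centre of the fixed steel strap over the bolt just before the disc: 30 mm (chest x) by 10 mm (chest y), 23 mm above the lid, at chest y = -54 mm
- keeper (a point): top centre of the fixed steel keeper on the narrow leaf beyond the disc, which takes the bolt's nose: 40 mm (chest x) by 18 mm (chest y), 23 mm above the lid, at chest y = 55 mm
- ink_lid: small round ink jar, 38 mm across, 42 mm tall, standing on the wide lid leaf beside the bolt; a bystander. Origin at the centre of its underside
- weight_lid: small turned steel paperweight, 34 mm across, 34 mm tall, standing on the narrow lid leaf; a bystander. Origin at the centre of its underside
- cup_far: paper cup, 72 mm across, 78 mm tall, on the table beyond the chest; a bystander. Origin at the centre of its underside
- ink_far: round ink jar, 46 mm across, 55 mm tall, on the table beyond the chest; a bystander. Origin at the centre of its underside
- cup_end: paper cup, 72 mm across, 78 mm tall, on the table off the chest's right-hand end, behind the bolt; a bystander. Origin at the centre of its underside
- card_box: plain carton 90 x 55 x 50 mm on the table off the chest's left-hand end; a bystander. Origin at the centre of its underside
- ruler: flat wooden ruler 30 x 220 x 6 mm on the table between the robot and the chest; a bystander. Origin at the centre of its underside

How it is judged:
On the way, in this order (a step that is already met when the one before it is completed fails the run):
1. the disc's slot is lined up with the bolt ((value of joint disc between -0.15 and 0.15 rad or value of joint disc between 2.9916 and 3.2916 rad)), for 0.1 s.
2. the bolt is fully home through the disc (value of joint bolt above 0.094 m and (value of joint disc between -0.15 and 0.15 rad or value of joint disc between 2.9916 and 3.2916 rad)), for 0.2 s.
At the end, for the whole second after the job is handed in: the bolt is within 6 mm of its fully home stop, at rest, with the disc's slot within 0.15 rad of the bolt's line (all of step 2 and velocity of joint bolt below 0.005 m/s); the robot touches nothing.
It fails at once if a bystander was pushed more than 25 mm from its place, lifted or carried (distance of any of ink_lid, weight_lid, cup_far, ink_far, cup_end, card_box, ruler from where it was at the start of the episode above 0.025 m).
It fails at once if a bystander was tipped over (angle between any of ink_lid, weight_lid, cup_far, ink_far, cup_end, card_box, ruler's own z axis and vertical above 0.5 rad).
It fails at once if the pin or tab was gripped or forced (more than 45 N between the fingers and the lock) (contact force between the fingers and disc above 45 N or contact force between the fingers and bolt above 45 N).
It also fails if it takes over 48 s, if anything falls off the work surface, if the arm or the gripper's body presses on something with over 40 N, if the wrist force passes 120 N, or if a joint passes its speed limit or range.

ROBOT

A 6-joint arm with a two-finger parallel gripper is mounted at the origin on the work surface. World frame = base frame: x ahead of the robot, y to its left, z up, the work surface at z = 0. Lengths are in m, angles in rad, forces in N, time in s.
With the tool pointing down it reaches from about 0.375 to 0.75 m from the base axis. Payload 9 kg.
Tool frame: the origin (TCP) lies at the very end of the fingers, on their centre line; the grasp point (between the pads) lies 19 mm behind it (robot.tcp_to_grasp is the distance from the TCP to the grasp point, in m); z points along the fingers, y is the direction in which the jaws open and shut (so a half turn about z gives the same grasp; the last joint's range is limited). The gripper opens to 85 mm and grips with 20 to 120 N. Pads are 22 mm wide; open, the fingers measure 114 mm over their backs; the gripper's body (76 mm by 85 mm) begins 54 mm behind the grasp point. The pads swing forward as they close: fully open they stand 13 mm farther back than shut.
Start: joints at [-1.435, 0.104, 0.097, 1.564, 0, 1.353], TCP at [0.208, -0.563, 0.231] pointing down, gripper open.
Joint ranges: [-2.99, 2.99], [-0.84, 1.86], [-1.1, 1.16], [-1.84, 2.11], [-1.51, 1.56], [-3.14, 3.14]. Speed limits (rad/s): [2.22, 2.22, 2.57, 3.14, 3.14, 3.14].

INTERFACE

Orientations are given as a unit quaternion [x, y, z, w].
In Python, from cell import robot gives the robot as it stands.
- The arm moves only by the shell command python3 -m creep 'ROWS'. ROWS is text: rows parted by semicolons, each of 5 numbers parted by spaces: the shift along the tool's x, y, z in cm, then the turn about the tool's z in rad, then the gripper command: -1 is shut, 1 is fully open, values between are in proportion. A call has exactly 10 rows; each row is the pose to reach, as a shift and turn from the pose commanded when the call began, along the tool's axes at that moment; what a row does not reach only later rows make up. A row lasts 1/12 s, in which the tool goes at most 41.7 mm and 7.16 degrees, less where a joint would pass 70% of its speed; a pose out of reach is approached as far as the arm can. A call with a gripper value outside its range is refused whole. The fingers move at their own pace and stop on an object; the grip force is fixed at half the most. Time passes only in rows, so rows that repeat a pose let the fingers close, or fill a call up. It gives the time, the measured TCP pose, the force and the opening at its end, in the units of the state.
- robot.observe(): the state, without advancing time (a new reading comes with each control period).
- robot.snapshot(name): name is "side" or "top"; returns the picture (400x640x3 uint8, blue, green, red); there is no depth.
- robot.camera_info(name): a dict with "mtx" (3x3 intrinsics, pixels), "pose" (4x4, takes a point from camera to world coordinates). Camera axes: x right, y down, z forward; pixel columns grow to the right and rows downward; lengths in m; the calibration is good to about 2 mm. A picture is of the moment at which its call begins. camera_info takes no time and is no camera call.
- robot.hand_in(): hands the job in, once; it reports no verdict.
The state is a dict: "time": time; "joint_positions": joint angles; "qd": joint speeds; "joint_efforts": joint torques, N m; "ee_pos": TCP position; "eef_rot": TCP orientation; "force": force on the tool from outside, world axes, zero at the start; "wrist_torque": the same for the moment, N m; "finger_gap": opening from 0.0 (shut) to 1.0 (fully open).
Only numpy, scipy, OpenCV 4.12 (cv2) and the standard library are available. Lean on these libraries where they do the work, as an engineer would, in place of code of your own. Each camera call takes 0.05 s, during which the arm holds its last target.

## Working session

There is one attempt and no reset: what is moved stays moved. The work goes in short steps, Python scripts to look and compute and a shell command to move; the robot and the scene stay as the last step left them, time stands still between calls to the robot, and variables do not carry over. Pictures are saved under pics/ and viewed, and the job is handed in when it is done.

```bash
ls; mkdir -p pics
python3 - <<'E'
from cell import robot
import cv2
s=robot.observe();print(s)
for n in("side","top"):
    im=robot.snapshot(n);cv2.imwrite(f"pics/{n}0.png",im);i=robot.camera_info(n);print(n,i["mtx"],i["pose"])
E
```

```text
pics
{'time': 0.0, 'joint_positions': array([-1.43471381e+00,  1.04714137e-01,  9.64506754e-02,  1.56392247e+00,
       -7.37740717e-06,  1.35307280e+00]), 'qd': array([-4.42566329e-04, -2.04106151e-04, -1.45072743e-03, -5.21591649e-05,
        1.50594050e-03,  1.32132752e-03]), 'joint_efforts': array([-1.46173646e-03, -5.56933880e+01,  5.03645754e+01,  1.71046337e-02,
       -3.16684318e-04,  2.10231022e-06]), 'ee_pos': array([ 0.20782714, -0.56248265,  0.23050342]), 'eef_rot': array([ 9.84393187e-01,  1.75981735e-01,  2.46686701e-05, -6.94373927e-04]), 'force': array([-0.88218642, -0.11251983, -0.58800941]), 'wrist_torque': array([ 0.00189103, -0.00608164, -0.0299144 ]), 'finger_gap': 1.0036795095586106}
side [[437.50716242   0.         318.68665255]
 [  0.         437.50716242 196.20681328]
 [  0.           0.           1.        ]] [[-0.96856425 -0.1656309   0.18560628  0.4124125 ]
 [-0.24845107  0.60669306 -0.75511297  0.73665989]
 [ 0.012464   -0.77748951 -0.62877238  0.65622818]
 [ 0.          0.          0.          1.        ]]
top [[453.71308583   0.         319.82983711]
 [  0.         453.71308583 200.73574918]
 [  0.           0.           1.        ]] [[-1.10582040e-02 -9.99471165e-01  3.05795079e-02  5.51313398e-01]
 [-9.99938587e-01  1.10754674e-02  3.95214065e-04  6.05314934e-02]
 [-7.33687406e-04 -3.05732596e-02 -9.99532259e-01  1.06784655e+00]
 [ 0.00000000e+00  0.00000000e+00  0.00000000e+00  1.00000000e+00]]
```

View pics/top0.png

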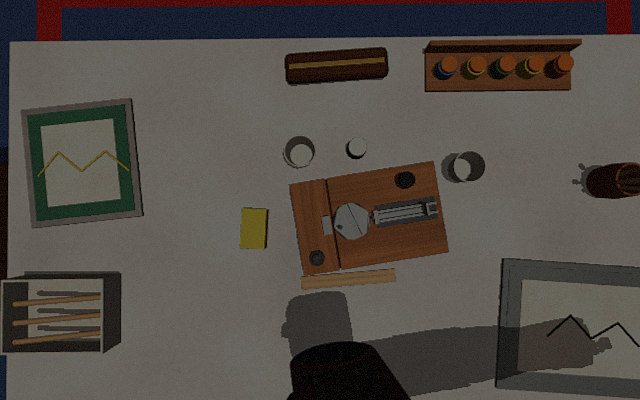

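View pics/side0.png

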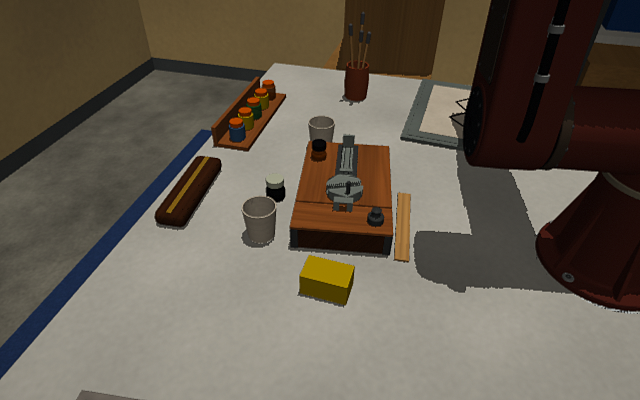

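Run:
```python
import cv2,numpy as np
a=cv2.imread("pics/top0.png")[150:290,280:460];b=cv2.imread("pics/side0.png")[125:255,280:400]
f=lambda m,w,h:cv2.resize(cv2.convertScaleAbs(m,alpha=2.0 if w==720 else 1.5),(w,h),interpolation=cv2.INTER_CUBIC)
cv2.imwrite("pics/tc.png",f(a,720,560));cv2.imwrite("pics/sc.png",cv2.resize(cv2.convertScaleAbs(b,alpha=1.4),(540,585),interpolation=cv2.INTER_CUBIC))
```

```text
(no output)
```

View pics/tc.png

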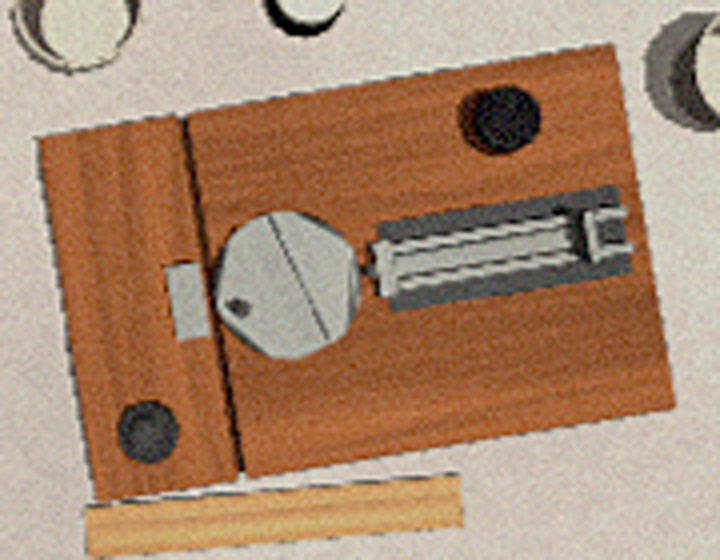

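View pics/sc.png

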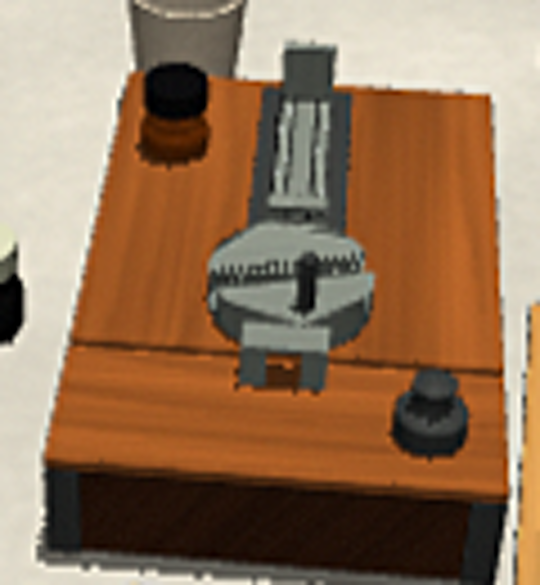

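```bash
cat > h.py <<'E'
from cell import robot
import cv2,numpy as np
from scipy.spatial.transform import Rotation as R
INF={n:robot.camera_info(n) for n in("top","side")}
def ray(n,u,v,z):
    i=INF[n];K=i["mtx"];T=i["pose"]
    d=T[:3,:3]@np.linalg.solve(K,[u,v,1.]);o=T[:3,3]
    return o+d*(z-o[2])/d[2]
def proj(n,p):
    i=INF[n];T=i["pose"];c=T[:3,:3].T@(np.asarray(p)-T[:3,3]);q=i["mtx"]@c;return q[:2]/q[2]
E
python3 - <<'E'
from h import *
im=cv2.imread("pics/top0.png")
hsv=cv2.cvtColor(im,cv2.COLOR_BGR2HSV)
m=((hsv[...,0]<14)&(hsv[...,1]>110)&(hsv[...,2]>40)).astype(np.uint8)*255
roi=np.zeros_like(m);roi[155:290,285:455]=255;m&=roi
m=cv2.morphologyEx(m,cv2.MORPH_OPEN,np.ones((3,3)))
pts=cv2.findNonZero(m);hull=cv2.convexHull(pts)
r=cv2.minAreaRect(hull);b=cv2.boxPoints(r);print(b)
W=np.array([ray("top",u,v,.062)[:2] for u,v in b]);print(W)
print([np.linalg.norm(W[i]-W[(i+1)%4]) for i in range(4)])
# manual corners
mc=np.array([[38,137],[615,44],[676,407],[96,500]])/4+[280,150]-.375
W=np.array([ray("top",u,v,.062)[:2] for u,v in mc]);print(W,[np.linalg.norm(W[i]-W[(i+1)%4]) for i in range(4)])
C=np.array([[103,123],[103,-203],[-103,-203],[-103,123]])/1e3
a=W-W.mean(0);c=C-C.mean(0)
th=np.arctan2((c[:,0]*a[:,1]-c[:,1]*a[:,0]).sum(),(c*a).sum())
Rm=np.array([[np.cos(th),-np.sin(th)],[np.sin(th),np.cos(th)]])
t=W.mean(0)-Rm@C.mean(0);print("th",th,"origin",t)
w2c=lambda p:Rm.T@(np.array(p)[:2]-t)
for nm,(u,v),z in[("pin",(238,306),.111),("discc",(287,285),.082),("strapfar",(386,268),.085),("keeper",(188,302),.085),("tab",(608,236),.111),("jar",(505,118),.104),("wt",(148,432),.096)]:
    p=ray("top",u/4+280-.375,v/4+150-.375,z);print(nm,p,w2c(p)*1e3)
s=4.5
for nm,(u,v),z in[("pin",(308,258),.111),("discc",(290,272),.082),("tabtop",(310,46),.111),("keeper",(285,337),.085),("jar",(177,88),.104),("wt",(435,385),.096)]:
    p=ray("side",u/s+280-.4,v/s+125-.4,z);print(nm,p,w2c(p)*1e3)
E
```

```text
[[288.6918  184.30435]
 [433.1124  160.5935 ]
 [448.04233 251.53036]
 [303.62173 275.2412 ]]
[[ 0.61935349  0.12966429]
 [ 0.66859031 -0.19193455]
 [ 0.46664813 -0.22115266]
 [ 0.41798709  0.09851634]]
[np.float64(0.32534608629097467), np.float64(0.20404495724545904), np.float64(0.32335145170146895), np.float64(0.20376119142400637)]
[[ 0.62029769  0.12869379]
 [ 0.66851356 -0.19251701]
 [ 0.46697625 -0.22244673]
 [ 0.41934077  0.09849564]] [np.float64(0.3248093990731967), np.float64(0.2037475819293057), np.float64(0.3244582324566355), np.float64(0.20321321695446073)]
th 0.14820561427155657 origin [ 0.53787552 -0.00738207]
pin [0.52663906 0.02086369 0.111     ] [-6.94241006 29.59533729]
discc [ 0.53697937 -0.00706909  0.082     ] [-0.84011868  0.44188499]
strapfar [ 0.54562223 -0.06055556  0.085     ] [ -0.19001322 -53.73448897]
keeper [0.52842798 0.04680239 0.085     ] [-1.34290504 54.98553401]
tab [ 0.56133464 -0.17460161  0.111     ] [  -1.49029653 -168.85047057]
jar [ 0.62478172 -0.12270212  0.104     ] [  68.92491786 -126.88875254]
wt [0.45962455 0.06910069 0.096     ] [-66.09943445  87.19915222]
pin [0.52643724 0.02041124 0.111     ] [-7.20883478 29.17764995]
discc [ 0.53863644 -0.004469    0.082     ] [1.18273349 2.76877849]
tabtop [ 0.56254777 -0.16409899  0.111     ] [   1.26039065 -158.64211931]
keeper [0.5301752  0.04791153 0.085     ] [ 0.54894713 55.82451109]
jar [ 0.62327327 -0.1154024   0.104     ] [  68.51091158 -119.44631636]
wt [0.45783222 0.07627565 0.096     ] [-66.81263411  94.56012121]
```

Measured: chest origin at (0.538, -0.0075), yaw 0.148. Disc angle is about 1.81, so I'll push the pin anticlockwise to 3.14, in one straight push with shut fingers turned to the mid-arc tangent. First I'll fly over.

```bash
cat >> h.py <<'E'
TH=.148;O=np.array([.538,-.0075])
Rm=np.array([[np.cos(TH),-np.sin(TH)],[np.sin(TH),np.cos(TH)]])
def c2w(x,y): return O+Rm@np.array([x,y])/1e3
def w2c(p): return Rm.T@(np.array(p)[:2]-O)*1e3
def plan(x,y,z,yaw_chest):
    "chest mm, world z m, chest yaw rad of tool x -> tool shift cm, turn"
    s=robot.observe();r=R.from_quat(s["eef_rot"]);M=r.as_matrix()
    d=M.T@(np.r_[c2w(x,y),z]-s["ee_pos"])*100
    yaw=np.arctan2(M[1,0],M[0,0]);print("t %.2f"%s["time"],"now chest",w2c(s["ee_pos"]).round(1),s["ee_pos"][2].round(4),"yawc %.3f"%(yaw-TH),"F",s["force"].round(1),"gap %.2f"%s["finger_gap"])
    print("shift cm",d.round(2),"turn %.3f"%(yaw-TH-yaw_chest))
E
python3 -c "
from h import *
plan(9.7,54.7,.16,-.663)"
python3 -m creep '2.9 -2.55 0 .08 -1; 5.8 -5.1 0 .17 -1; 8.7 -7.65 0 .26 -1; 11.6 -10.2 0 .35 -1; 14.5 -12.75 0 .44 -1; 17.4 -15.3 0 .52 -1; 20.3 -17.85 0 .61 -1; 23.2 -20.4 0 .7 -1; 26.1 -22.9 0 .79 -1; 29 -25.4 0 .87 -1'
python3 -c "
from h import *
plan(9.7,54.7,.16,-.663)"
```

```text
t 0.10 now chest [-408.4 -500.3] 0.2306 yawc 0.206 F [-0.1 -0.  -0.8] gap 1.00
shift cm [ 52.27 -45.78   7.13] turn 0.869
time: 0.93
ee_pos: [0.3923, -0.2223, 0.2311]
eef_rot: [0.966, -0.258, 0.0, 0.0]
force: [1.7, -1.7, 0.2]
finger_gap: 0.003
t 0.93 now chest [-175.8 -191. ] 0.2311 yawc -0.669 F [ 1.7 -1.7  0.2] gap 0.00
shift cm [ -0.69 -30.77   7.11] turn -0.006
```

```bash
python3 -m creep '0 -3.5 .3 0 -1; 0 -7 .8 0 -1; -.2 -10.5 1.5 0 -1; -.3 -14 2.5 0 -1; -.4 -17.5 3.5 0 -1; -.5 -21 4.5 0 -1; -.6 -24.5 5.5 0 -1; -.7 -28 6.5 0 -1; -.7 -30.8 7.1 0 -1; -.7 -30.8 7.1 0 -1'
python3 - <<'E'
from h import *
plan(9.7,54.7,.092,-.663)
for n in("side","top"): cv2.imwrite(f"pics/{n}1.png",robot.snapshot(n))
a=cv2.imread("pics/side1.png")[60:260,240:440]
cv2.imwrite("pics/s1c.png",cv2.resize(cv2.convertScaleAbs(a,alpha=1.4),(600,600),interpolation=cv2.INTER_CUBIC))
E
```

```text
time: 1.77
ee_pos: [0.4721, -0.0814, 0.1684]
eef_rot: [0.973, -0.231, 0.003, -0.016]
force: [0.3, -0.1, -0.5]
finger_gap: -0.001
t 1.77 now chest [-76.1 -63.4] 0.1684 yawc -0.613 F [ 0.3 -0.1 -0.5] gap -0.00
shift cm [  0.22 -14.34   8.11] turn 0.050
```

View pics/s1c.png

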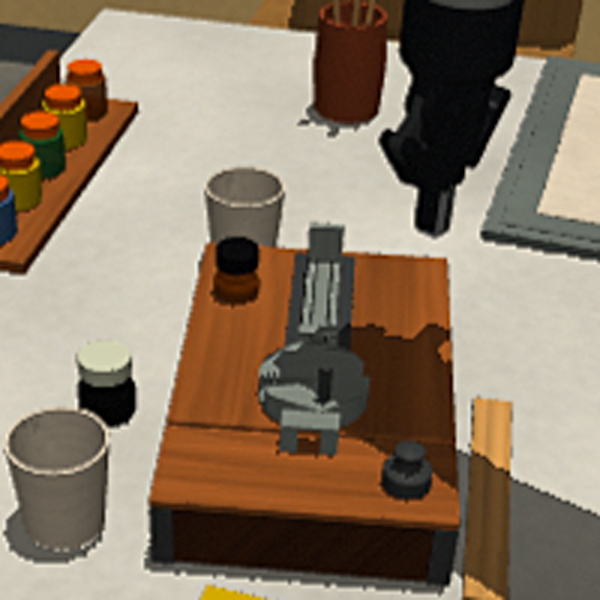

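The fingers are shut and about halfway there, off the chest's near right side. Continuing.

```bash
python3 -m creep '0 -1.5 0 0 -1; 0 -3.5 0 0 -1; 0 -5.5 0 .01 -1; .1 -7.5 0 .02 -1; .1 -9.5 .2 .03 -1; .2 -11.5 .4 .05 -1; .2 -13 .6 .05 -1; .2 -14.3 .8 .05 -1; .2 -14.3 .8 .05 -1; .2 -14.3 .8 .05 -1'
python3 -c "
from h import *
plan(9.7,54.7,.092,-.663)"
python3 -m creep '0 0 0 0 -1; 0 0 0 0 -1;0 0 0 0 -1; 0 0 0 0 -1;0 0 0 0 -1; 0 0 0 0 -1;0 0 0 0 -1; 0 0 0 0 -1;0 0 0 0 -1; 0 0 0 0 -1'
python3 - <<'E'
from h import *
plan(9.7,54.7,.092,-.663)
E
```

```text
time: 2.7
ee_pos: [0.48, -0.0707, 0.1666]
eef_rot: [0.973, -0.227, 0.006, -0.033]
force: [-0.3, 0.5, 0.2]
finger_gap: -0.003
t 2.70 now chest [-66.7 -53.9] 0.1666 yawc -0.607 F [-0.3  0.5  0.2] gap -0.00
shift cm [  0.11 -12.76   8.32] turn 0.056
time: 3.53
ee_pos: [0.4801, -0.0704, 0.1667]
eef_rot: [0.973, -0.227, 0.006, -0.033]
force: [0.1, -0.7, 0.5]
finger_gap: -0.001
t 3.53 now chest [-66.5 -53.7] 0.1667 yawc -0.606 F [ 0.1 -0.7  0.5] gap -0.00
shift cm [  0.11 -12.73   8.34] turn 0.057
```

Run:
```python
from h import *
s=robot.observe();print(s["joint_positions"].round(3),s["qd"].round(3),R.from_quat(s["eef_rot"]).as_matrix().round(3))
```

```text
[-0.459 -0.268 -0.374  1.468  0.067  3.141] [-0.001 -0.001 -0.     0.     0.001  0.001] [[ 0.897 -0.442  0.026]
 [-0.443 -0.895  0.061]
 [-0.003 -0.066 -0.998]]
```

Joint 6 reached its range limit at this yaw. I'll take the other wrist orientation (chest yaw +0.908), pushing with the tool's -x side.

```bash
python3 -m creep '0 0 0 -.1 -1; 0 0 0 -.2 -1;0 0 0 -.3 -1; 0 0 0 -.4 -1;0 0 0 -.5 -1; 0 0 0 -.6 -1;0 0 0 -.7 -1; 0 0 0 -.8 -1;0 0 0 -.8 -1; 0 0 0 -.8 -1'
python3 - <<'E'
from h import *
plan(7.6,52,.16,.908)
s=robot.observe();print(s["joint_positions"].round(3),R.from_quat(s["eef_rot"]).as_matrix().round(3))
E
```

```text
time: 4.37
ee_pos: [0.4801, -0.0705, 0.1667]
eef_rot: [0.985, 0.168, 0.018, -0.028]
force: [-0.2, -0.3, -0.7]
finger_gap: -0.001
t 4.37 now chest [-66.5 -53.7] 0.1667 yawc 0.189 F [-0.2 -0.3 -0.7] gap -0.00
shift cm [ 9.23 -8.93  1.53] turn -0.719
[-0.459 -0.268 -0.374  1.468  0.066  2.344] [[ 0.943  0.333  0.026]
 [ 0.331 -0.942  0.061]
 [ 0.045 -0.049 -0.998]]
```

A 3.8° tilt remains from the clamp. That's harmless for pushing, and the planner uses the full rotation.

```bash
python3 -m creep '1.1 -1.1 .2 -.1 -1; 2.3 -2.2 .4 -.2 -1; 3.5 -3.3 .6 -.3 -1; 4.6 -4.5 .8 -.4 -1; 5.8 -5.6 1 -.5 -1; 7 -6.7 1.2 -.6 -1; 8.1 -7.8 1.4 -.7 -1; 9.2 -8.9 1.5 -.72 -1; 9.2 -8.9 1.5 -.72 -1; 9.2 -8.9 1.5 -.72 -1'
python3 - <<'E'
from h import *
plan(7.6,52,.092,.908)
s=robot.observe();print(s["joint_positions"].round(3),R.from_quat(s["eef_rot"]).as_matrix().round(3))
for n in("side","top"): cv2.imwrite(f"pics/{n}2.png",robot.snapshot(n))
a=cv2.imread("pics/side2.png")[60:260,240:440]
cv2.imwrite("pics/s2c.png",cv2.resize(cv2.convertScaleAbs(a,alpha=1.4),(600,600),interpolation=cv2.INTER_CUBIC))
E
```

```text
time: 5.2
ee_pos: [0.5373, 0.0453, 0.1601]
eef_rot: [0.862, 0.505, 0.027, -0.02]
force: [0.0, -0.1, -0.3]
finger_gap: 0.001
t 5.20 now chest [ 7.1 52.4] 0.1601 yawc 0.911 F [ 0.  -0.1 -0.3] gap 0.00
shift cm [-0.45  0.11  6.8 ] turn 0.003
[-0.196 -0.117 -0.254  1.421  0.065  1.886] [[ 0.488  0.872  0.026]
 [ 0.87  -0.489  0.061]
 [ 0.066 -0.007 -0.998]]
```

View pics/s2c.png

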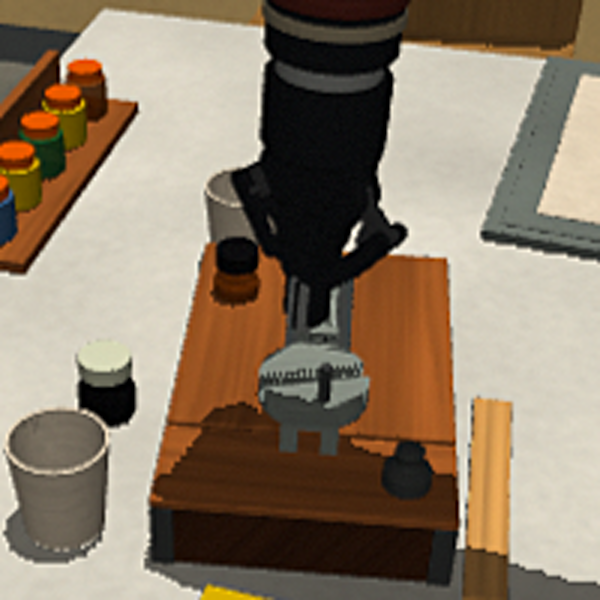

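```bash
python3 -c "
from h import *
print(proj('side',robot.observe()['ee_pos']))"
python3 -m creep '0 0 .7 0 -1; -.1 0 1.4 0 -1; -.2 0 2.1 0 -1; -.2 0 2.8 0 -1; -.3 0 3.5 0 -1; -.4 .1 4.2 0 -1; -.4 .1 4.9 0 -1; -.4 .1 5.6 0 -1; -.4 .1 6.2 0 -1; -.4 .1 6.6 0 -1'
python3 - <<'E'
from h import *
plan(-19.8+.788*3.5*0,17,.092,.908)
for n in("side","top"): cv2.imwrite(f"pics/{n}3.png",robot.snapshot(n))
a=cv2.imread("pics/side3.png")[110:260,280:410]
cv2.imwrite("pics/s3c.png",cv2.resize(cv2.convertScaleAbs(a,alpha=1.6),(520,600),interpolation=cv2.INTER_CUBIC))
a=cv2.imread("pics/top3.png")[150:290,280:460]
cv2.imwrite("pics/t3c.png",cv2.resize(cv2.convertScaleAbs(a,alpha=2),(720,560),interpolation=cv2.INTER_CUBIC))
E
```

```text
[341.66122208 168.1838758 ]
time: 6.13
ee_pos: [0.5377, 0.0451, 0.0931]
eef_rot: [0.862, 0.506, 0.027, -0.02]
force: [-0.4, -0.9, 0.2]
finger_gap: 0.006
t 6.13 now chest [ 7.4 52. ] 0.0931 yawc 0.913 F [-0.4 -0.9  0.2] gap 0.01
shift cm [-4.44 -0.02 -0.18] turn 0.005
```

View pics/s3c.png

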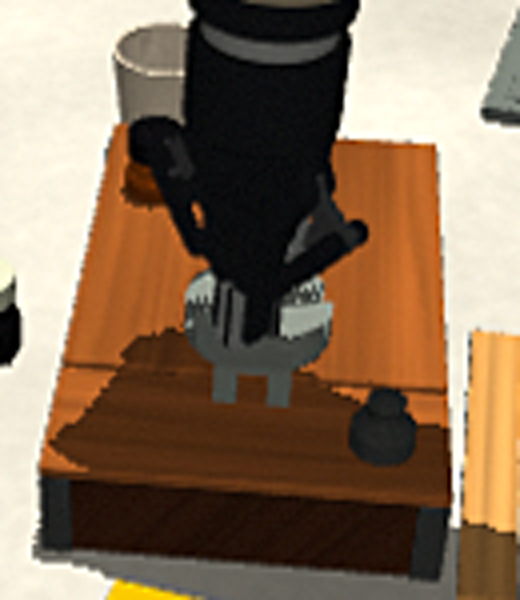

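View pics/t3c.png

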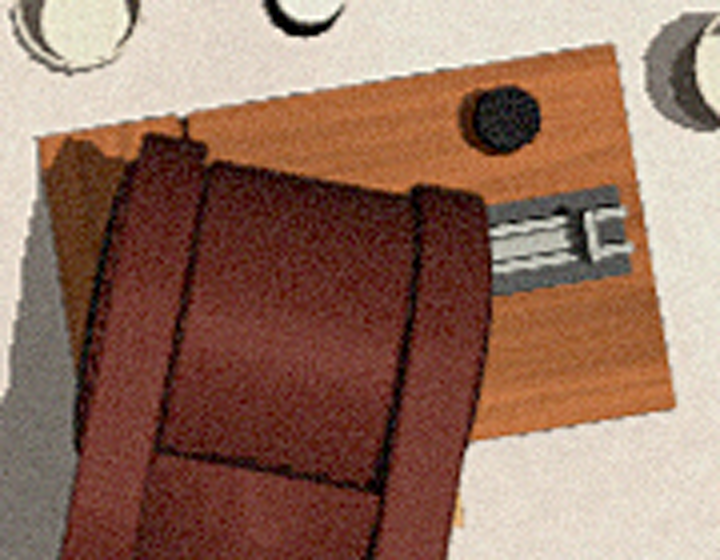

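```bash
python3 -m creep '-.4 0 0 0 -1; -.8 0 -.05 0 -1; -1.2 0 -.08 0 -1; -1.6 0 -.1 0 -1; -2 0 -.13 0 -1; -2.4 0 -.16 0 -1; -2.8 0 -.19 0 -1; -3.2 0 -.22 0 -1; -3.6 0 -.25 0 -1; -3.9 0 -.27 0 -1'
python3 - <<'E'
from h import *
plan(-21.9,14.2,.093,.908)
for n in("side",): cv2.imwrite(f"pics/{n}4.png",robot.snapshot(n))
a=cv2.imread("pics/side4.png")[130:230,300:410]
cv2.imwrite("pics/s4c.png",cv2.resize(cv2.convertScaleAbs(a,alpha=1.8),(660,600),interpolation=cv2.INTER_CUBIC))
E
```

```text
time: 7.07
ee_pos: [0.519, 0.0104, 0.0946]
eef_rot: [0.862, 0.506, 0.027, -0.019]
force: [2.0, 2.6, 0.5]
finger_gap: -0.002
t 7.07 now chest [-16.1  20.5] 0.0946 yawc 0.913 F [2.  2.6 0.5] gap -0.00
shift cm [-0.86 -0.07  0.1 ] turn 0.005
```

View pics/s4c.png

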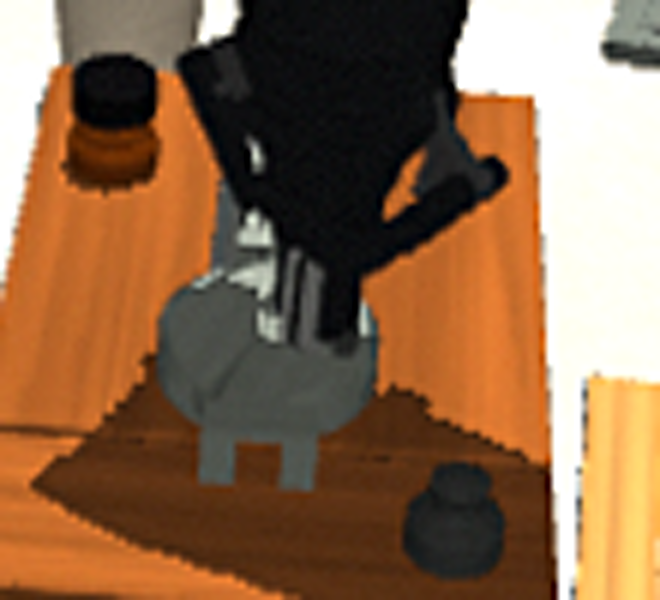

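Contact at 3.3 N, and the disc is turning (slot end now near (200,405) in the crop). Finishing the arc.

```bash
python3 -m creep '-.2 0 0 0 -1; -.4 0 0 0 -1; -.6 0 0 0 -1; -.7 0 .03 0 -1; -.8 0 .05 0 -1; -.86 0 .05 0 -1; -.86 0 .05 0 -1; -.86 0 .05 0 -1; -.86 0 .05 0 -1; -.86 0 .05 0 -1'
python3 - <<'E'
from h import *
plan(-21.9,14.2,.093,.908)
E
python3 -m creep '.4 0 0 0 -1; .8 0 -.3 0 -1; 1.2 0 -1 0 -1; 1.6 0 -2 0 -1; 2 0 -3 0 -1; 2 0 -4 0 -1; 2 0 -5 0 -1; 2 0 -6 0 -1; 2 0 -7 0 -1; 2 0 -7.5 0 -1'
python3 - <<'E'
from h import *
plan(0,-194,.15,0)
for n in("side",): cv2.imwrite(f"pics/{n}5.png",robot.snapshot(n))
a=cv2.imread("pics/side5.png")[130:230,300:410]
cv2.imwrite("pics/s5c.png",cv2.resize(cv2.convertScaleAbs(a,alpha=1.8),(660,600),interpolation=cv2.INTER_CUBIC))
E
```

```text
time: 7.95
ee_pos: [0.5151, 0.0033, 0.0935]
eef_rot: [0.862, 0.506, 0.027, -0.019]
force: [4.4, 2.4, 3.3]
finger_gap: 0.001
t 7.95 now chest [-21.1  14.1] 0.0935 yawc 0.913 F [4.4 2.4 3.3] gap 0.00
shift cm [-0.04 -0.08  0.04] turn 0.005
time: 8.78
ee_pos: [0.523, 0.0158, 0.1713]
eef_rot: [0.862, 0.506, 0.027, -0.019]
force: [0.0, 0.1, 0.4]
finger_gap: -0.004
t 8.78 now chest [-11.4  25.3] 0.1713 yawc 0.913 F [0.  0.1 0.4] gap -0.00
shift cm [-16.76  14.31   0.94] turn 0.913
```

View pics/s5c.png

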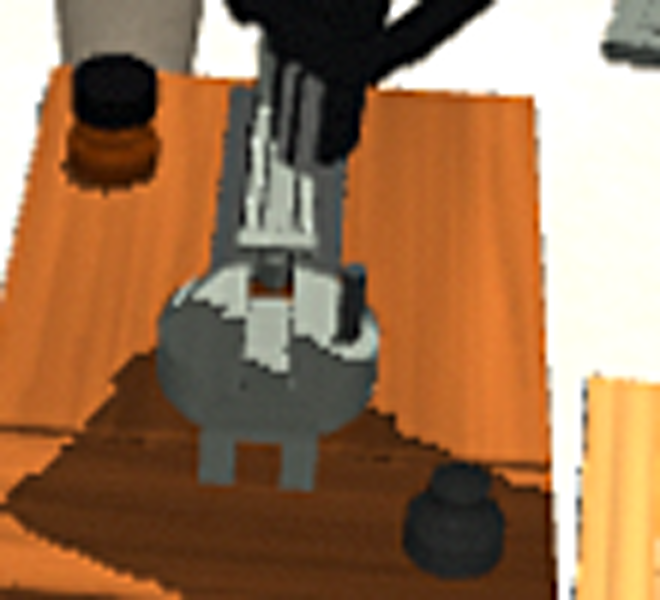

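```bash
python3 -m creep '-1.7 1.5 0 .1 -1; -3.4 3 0 .2 -1; -5.1 4.4 .1 .3 -1; -6.8 5.9 .2 .4 -1; -8.6 7.4 .2 .5 -1; -10.4 8.9 .3 .6 -1; -12.2 10.4 .4 .7 -1; -14 11.9 .4 .8 -1; -15.6 13.3 .5 .9 -1; -16.9 14.5 .5 .913 -1'
python3 - <<'E'
from h import *
plan(0,-196,.094,0)
for n in("side","top"): cv2.imwrite(f"pics/{n}6.png",robot.snapshot(n))
plan(0,-196,.094,0)
a=cv2.imread("pics/side6.png")[130:230,300:410]
cv2.imwrite("pics/s6c.png",cv2.resize(cv2.convertScaleAbs(a,alpha=1.8),(660,600),interpolation=cv2.INTER_CUBIC))
a=cv2.imread("pics/top6.png")[150:290,280:460]
cv2.imwrite("pics/t6c.png",cv2.resize(cv2.convertScaleAbs(a,alpha=2),(720,560),interpolation=cv2.INTER_CUBIC))
E
```

```text
time: 9.67
ee_pos: [0.5667, -0.203, 0.1514]
eef_rot: [0.997, 0.071, 0.015, -0.03]
force: [0.1, -0.4, -0.1]
finger_gap: -0.004
t 9.67 now chest [  -0.4 -197.6] 0.1514 yawc -0.008 F [ 0.1 -0.4 -0.1] gap -0.00
shift cm [-0.16  0.17  5.74] turn -0.008
t 9.77 now chest [  -0.5 -198.3] 0.1512 yawc -0.004 F [ 0.4 -0.3  0.7] gap 0.00
shift cm [-0.15  0.09  5.72] turn -0.004
```

View pics/s6c.png

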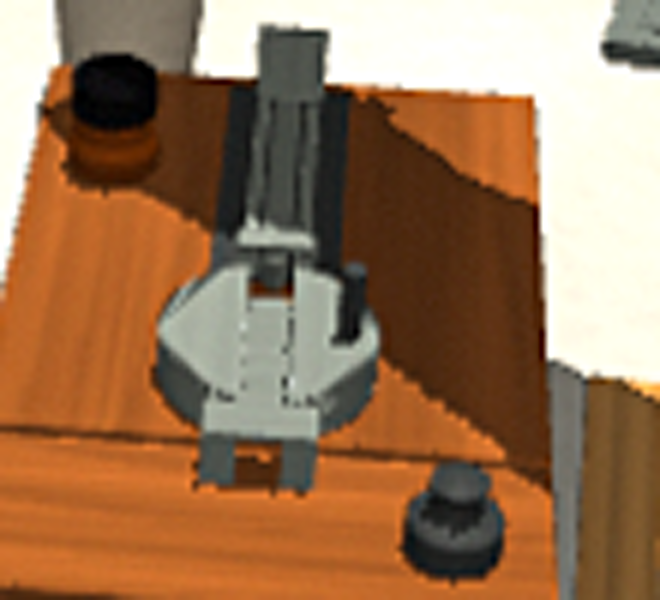

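View pics/t6c.png

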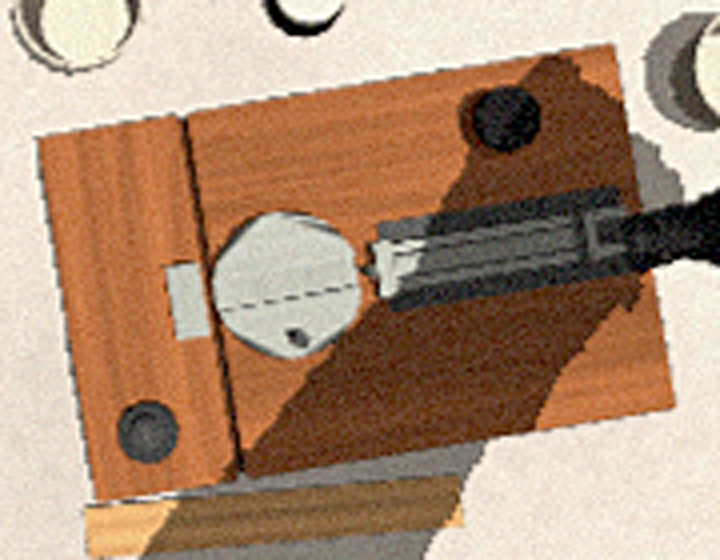

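The slot is now parallel to the bolt: slope -0.179 against the lid edge's -0.161, so within about 0.02 rad. The finger is behind the tab. Descending.

```bash
python3 -c "
from h import *
p=ray('top',297/4+280-.375,336/4+150-.375,.111);q=w2c(p);print('pin',q,np.arctan2(q[1],q[0]))"
python3 -m creep '0 0 .6 0 -1; 0 0 1.2 0 -1; -.1 .1 1.8 0 -1; -.1 .1 2.4 0 -1; -.1 .1 3 0 -1; -.15 .1 3.6 0 -1; -.15 .1 4.2 0 -1; -.15 .1 4.8 0 -1; -.15 .1 5.4 0 -1; -.15 .1 5.7 0 -1'
python3 - <<'E'
from h import *
plan(0,-100,.094,0)
for n in("side","top"): cv2.imwrite(f"pics/{n}7.png",robot.snapshot(n))
a=cv2.imread("pics/side7.png")[110:210,300:410]
a=cv2.resize(cv2.convertScaleAbs(a,alpha=1.8),(550,500),interpolation=cv2.INTER_CUBIC)
cv2.imwrite("pics/s7c.png",a)
E
```

```text
pin [-27.5381158    1.58893126] 3.0839572116887255
time: 10.6
ee_pos: [0.5669, -0.1988, 0.0941]
eef_rot: [0.997, 0.074, 0.015, -0.03]
force: [-1.6, -0.4, -0.2]
finger_gap: 0.0
t 10.60 now chest [   0.3 -193.5] 0.0941 yawc -0.000 F [-1.6 -0.4 -0.2] gap 0.00
shift cm [-0.04 -9.33  0.54] turn -0.000
```

View pics/s7c.png

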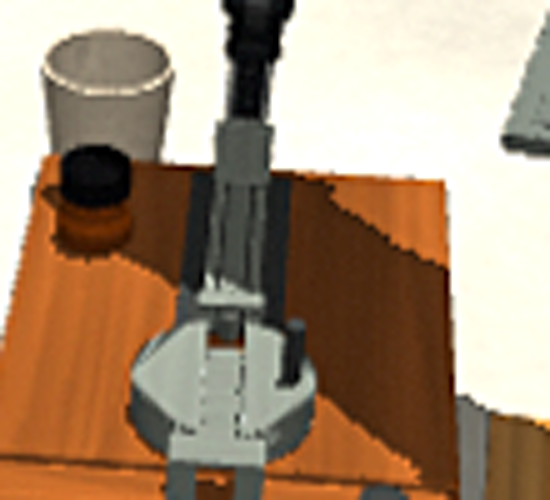

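```bash
python3 -m creep '0 -.4 .02 0 -1; 0 -.8 .05 0 -1; 0 -1.2 .07 0 -1; 0 -1.6 .09 0 -1; 0 -2 .12 0 -1; 0 -2.4 .14 0 -1; 0 -2.8 .16 0 -1; 0 -3.2 .18 0 -1; 0 -3.6 .2 0 -1; 0 -4 .23 0 -1'
python3 -c "
from h import *
plan(0,-81,.094,0)"
python3 -m creep '0 -.4 .02 0 -1; 0 -.8 .05 0 -1; 0 -1.2 .07 0 -1; 0 -1.6 .09 0 -1; 0 -2 .12 0 -1; 0 -2.4 .14 0 -1; 0 -2.8 .16 0 -1; 0 -3.2 .18 0 -1; 0 -3.6 .2 0 -1; 0 -4 .23 0 -1'
python3 - <<'E'
from h import *
plan(0,-81,.094,0)
for n in("side","top"): cv2.imwrite(f"pics/{n}8.png",robot.snapshot(n))
a=cv2.imread("pics/side8.png")[110:230,300:410]
a=cv2.resize(cv2.convertScaleAbs(a,alpha=1.8),(550,600),interpolation=cv2.INTER_CUBIC)
cv2.imwrite("pics/s8c.png",a)
E
```

```text
time: 11.53
ee_pos: [0.5613, -0.1593, 0.0954]
eef_rot: [0.997, 0.074, 0.016, -0.029]
force: [-0.4, -3.5, 1.5]
finger_gap: 0.002
t 11.53 now chest [   0.7 -153.6] 0.0954 yawc -0.001 F [-0.4 -3.5  1.5] gap 0.00
shift cm [-0.08 -7.24  0.55] turn -0.001
time: 12.37
ee_pos: [0.5553, -0.1195, 0.0951]
eef_rot: [0.997, 0.074, 0.015, -0.029]
force: [0.5, -3.2, 1.9]
finger_gap: 0.002
t 12.37 now chest [   0.6 -113.3] 0.0951 yawc -0.001 F [ 0.5 -3.2  1.9] gap 0.00
shift cm [-0.07 -3.22  0.29] turn -0.001
```

View pics/s8c.png

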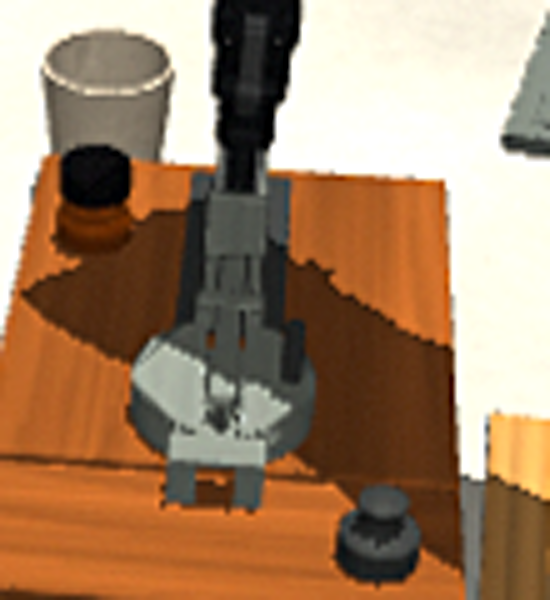

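The nose is in the slot, push force is 3 N, and an estimated 30 mm or so remains.

```bash
python3 -m creep '0 -.3 .02 0 -1; 0 -.6 .04 0 -1; 0 -.9 .06 0 -1; 0 -1.2 .08 0 -1; 0 -1.5 .1 0 -1; 0 -1.8 .12 0 -1; 0 -2.1 .14 0 -1; 0 -2.3 .15 0 -1; 0 -2.4 .15 0 -1; 0 -2.5 .15 0 -1'
python3 - <<'E'
from h import *
plan(0,-81,.094,0)
for n in("side","top"): cv2.imwrite(f"pics/{n}9.png",robot.snapshot(n))
a=cv2.imread("pics/side9.png")[110:230,300:410]
a=cv2.resize(cv2.convertScaleAbs(a,alpha=1.8),(550,600),interpolation=cv2.INTER_CUBIC)
cv2.imwrite("pics/s9c.png",a)
E
```

```text
time: 13.3
ee_pos: [0.5515, -0.0949, 0.0949]
eef_rot: [0.997, 0.074, 0.015, -0.03]
force: [-1.0, -4.1, -0.4]
finger_gap: 0.001
t 13.30 now chest [  0.5 -88.4] 0.0949 yawc -0.000 F [-1.  -4.1 -0.4] gap 0.00
shift cm [-0.05 -0.73  0.13] turn -0.000
```

View pics/s9c.png

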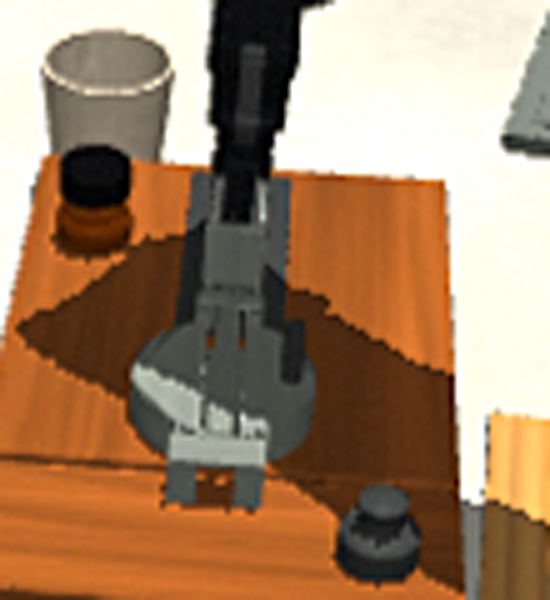

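```bash
python3 -m creep '0 -.1 .01 0 -1; 0 -.2 .01 0 -1; 0 -.3 .02 0 -1; 0 -.35 .02 0 -1; 0 -.4 .02 0 -1; 0 -.45 .03 0 -1; 0 -.5 .03 0 -1; 0 -.5 .03 0 -1; 0 -.5 .03 0 -1; 0 -.5 .03 0 -1'
python3 - <<'E'
from h import *
plan(0,-81,.094,0)
cv2.imwrite("pics/side10.png",robot.snapshot("side"))
a=cv2.imread("pics/side10.png")[110:230,300:410]
cv2.imwrite("pics/s10c.png",cv2.resize(cv2.convertScaleAbs(a,alpha=1.8),(550,600),interpolation=cv2.INTER_CUBIC))
E
```

```text
time: 14.23
ee_pos: [0.551, -0.09, 0.095]
eef_rot: [0.997, 0.074, 0.015, -0.03]
force: [-1.2, -2.6, -0.6]
finger_gap: 0.0
t 14.23 now chest [  0.7 -83.5] 0.095 yawc -0.001 F [-1.2 -2.6 -0.6] gap 0.00
shift cm [-0.07 -0.24  0.11] turn -0.001
```

View pics/s10c.png

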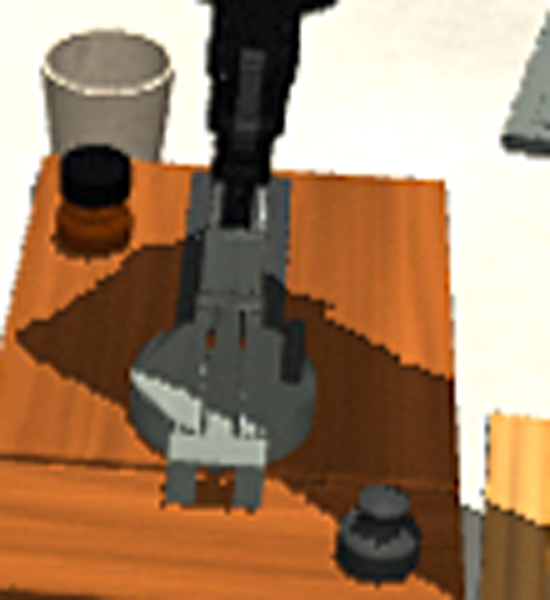

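```bash
python3 -m creep '0 -.05 0 0 -1; 0 -.1 0 0 -1; 0 -.15 0 0 -1; 0 -.2 .01 0 -1; 0 -.2 .01 0 -1; 0 -.2 .01 0 -1; 0 -.2 .01 0 -1; 0 -.2 .01 0 -1; 0 -.2 .01 0 -1; 0 -.2 .01 0 -1'
python3 -c "
from h import *
plan(0,-81,.094,0)"
```

```text
time: 15.12
ee_pos: [0.5507, -0.0881, 0.0951]
eef_rot: [0.997, 0.074, 0.016, -0.03]
force: [0.3, -2.5, -1.6]
finger_gap: 0.001
t 15.12 now chest [  0.7 -81.5] 0.0951 yawc -0.000 F [ 0.3 -2.5 -1.6] gap 0.00
shift cm [-0.07 -0.05  0.11] turn -0.000
```

```bash
python3 -m creep '0 -.05 0 0 -1; 0 -.1 0 0 -1; 0 -.15 0 0 -1; 0 -.15 .01 0 -1; 0 -.15 .01 0 -1; 0 -.15 .01 0 -1; 0 -.15 .01 0 -1; 0 -.15 .01 0 -1; 0 -.15 .01 0 -1; 0 -.15 .01 0 -1'
python3 -c "
from h import *
plan(0,-81,.094,0)"
```

```text
time: 15.95
ee_pos: [0.5505, -0.0867, 0.0951]
eef_rot: [0.997, 0.074, 0.015, -0.03]
force: [-0.2, -1.9, -0.9]
finger_gap: 0.0
t 15.95 now chest [  0.7 -80.1] 0.0951 yawc -0.001 F [-0.2 -1.9 -0.9] gap 0.00
shift cm [-0.07  0.09  0.1 ] turn -0.001
```

```bash
for i in 1; do python3 -m creep '0 -.05 0 0 -1; 0 -.1 0 0 -1; 0 -.15 0 0 -1; 0 -.15 .01 0 -1; 0 -.15 .01 0 -1; 0 -.15 .01 0 -1; 0 -.15 .01 0 -1; 0 -.15 .01 0 -1; 0 -.15 .01 0 -1; 0 -.15 .01 0 -1'; done
python3 - <<'E'
from h import *
plan(0,-81,.094,0)
for n in("side","top"): cv2.imwrite(f"pics/{n}11.png",robot.snapshot(n))
a=cv2.imread("pics/side11.png")[110:230,300:410]
cv2.imwrite("pics/s11c.png",cv2.resize(cv2.convertScaleAbs(a,alpha=1.8),(550,600),interpolation=cv2.INTER_CUBIC))
for v in(110+228/5-.4,110+232/5-.4): print(w2c(ray("side",300+238/5-.4,v,.111)))
E
```

```text
time: 16.78
ee_pos: [0.5503, -0.0855, 0.0951]
eef_rot: [0.997, 0.074, 0.016, -0.029]
force: [0.1, -4.7, -1.3]
finger_gap: -0.003
t 16.78 now chest [  0.7 -79. ] 0.0951 yawc -0.001 F [ 0.1 -4.7 -1.3] gap -0.00
shift cm [-0.07  0.21  0.1 ] turn -0.001
[ -0.35964722 -70.01247465]
[ -0.52892971 -66.78729299]
```

View pics/s11c.png

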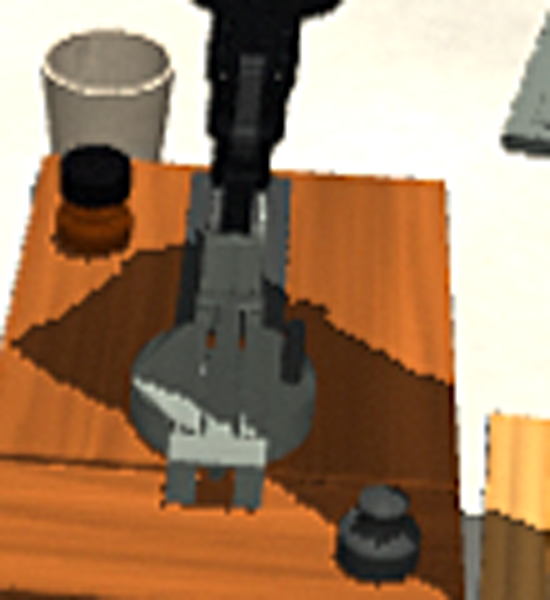

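```bash
python3 -m creep '0 -.05 0 0 -1; 0 -.1 0 0 -1; 0 -.1 0 0 -1; 0 -.1 0 0 -1; 0 -.1 0 0 -1; 0 -.1 0 0 -1; 0 -.1 0 0 -1; 0 -.1 0 0 -1; 0 -.1 0 0 -1; 0 -.1 0 0 -1'
python3 -c "
from h import *
plan(0,-81,.094,0)"
```

```text
time: 17.72
ee_pos: [0.5503, -0.0854, 0.0952]
eef_rot: [0.997, 0.074, 0.016, -0.028]
force: [0.7, -9.5, -2.4]
finger_gap: 0.0
t 17.72 now chest [  0.7 -78.9] 0.0952 yawc -0.001 F [ 0.7 -9.5 -2.4] gap 0.00
shift cm [-0.07  0.22  0.1 ] turn -0.001
```

Force rose to 9.5 N with no motion, so it's at the stop. Backing off, lifting clear and checking.

```bash
python3 -m creep '0 .3 0 0 -1; 0 .7 0 0 -1; 0 1.2 -.3 0 -1; 0 1.7 -1 0 -1; 0 2.2 -2 0 -1; 0 3 -3 0 -1; 0 5 -4.5 0 -1; 0 7 -6 0 -1; 0 9 -8 0 -1; 0 11 -10 0 -1'
python3 -m creep '-1 2 0 0 -1; -2 4 0 0 -1; -4 6 0 0 -1; -5 8 0 0 -1; -6 10 0 0 -1; -6 12 0 0 -1; -6 12 0 0 -1; -6 12 0 0 -1; -6 12 0 0 -1; -6 12 0 0 -1'
python3 - <<'E'
from h import *
plan(0,-81,.094,0)
for n in("side","top"): cv2.imwrite(f"pics/{n}12.png",robot.snapshot(n))
a=cv2.imread("pics/side12.png")[130:230,300:410]
cv2.imwrite("pics/s12c.png",cv2.resize(cv2.convertScaleAbs(a,alpha=1.8),(660,600),interpolation=cv2.INTER_CUBIC))
a=cv2.imread("pics/top12.png")[150:290,280:460]
cv2.imwrite("pics/t12c.png",cv2.resize(cv2.convertScaleAbs(a,alpha=2),(720,560),interpolation=cv2.INTER_CUBIC))
E
```

```text
time: 18.55
ee_pos: [0.5639, -0.2004, 0.1905]
eef_rot: [0.997, 0.074, 0.016, -0.029]
force: [0.7, -0.3, 0.2]
finger_gap: 0.003
time: 19.38
ee_pos: [0.5225, -0.3257, 0.1803]
eef_rot: [0.997, 0.074, 0.016, -0.029]
force: [0.5, 1.0, 0.2]
finger_gap: -0.0
t 19.38 now chest [ -62.2 -312.4] 0.1803 yawc 0.000 F [0.5 1.  0.2] gap -0.00
shift cm [  5.91 -22.61  10.14] turn 0.000
```

View pics/s12c.png

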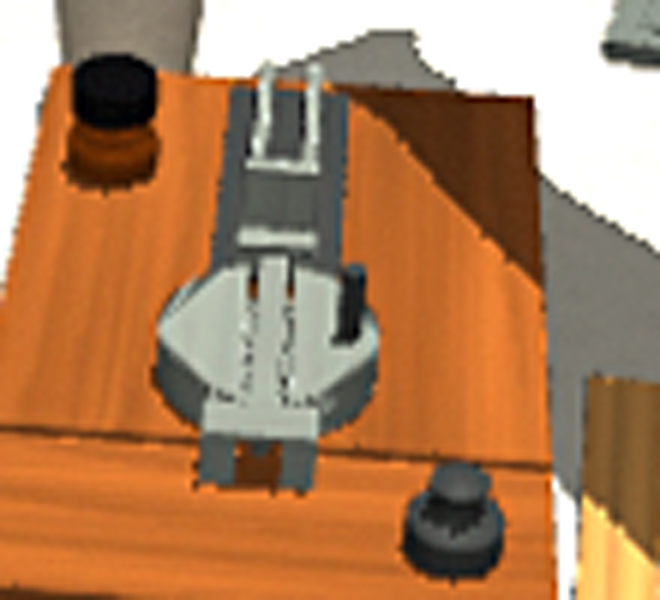

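View pics/t12c.png

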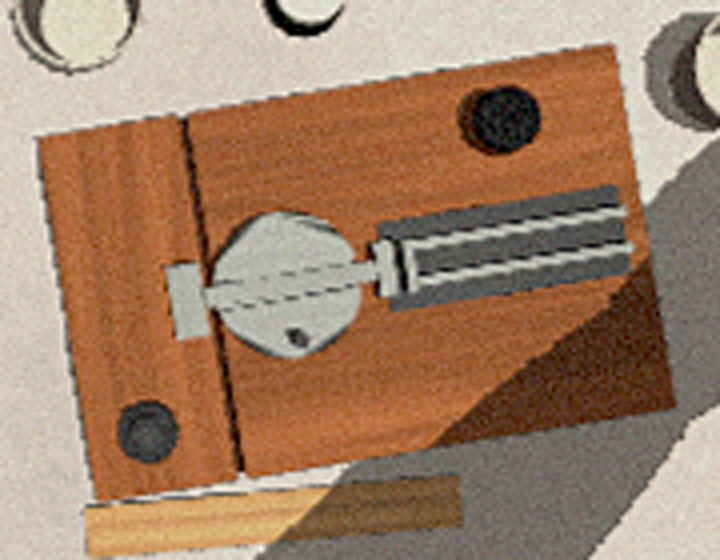

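Run:
```python
from h import *
for u,v in((293,30),(285,165)): print("side",w2c(ray("side",300+u/6-.4,130+v/6-.4,.111)))
for u,v in((593,237),(600,236),(396,269),(407,266),(412,266)): print("top",w2c(ray("top",280+u/4-.375,150+v/4-.375,.111)))
# thin tab-top profile along the bolt line, before / after
for f in("top0","top12"):
    g=cv2.cvtColor(cv2.imread(f"pics/{f}.png"),cv2.COLOR_BGR2GRAY)
    ys=np.arange(-175,-155,2) if f=="top0" else np.arange(-78,-48,2)
    print(f,[(int(y),int(np.mean([g[tuple(np.round(proj("top",np.r_[c2w(x,y),.111])[::-1]).astype(int))] for x in(-9,-5,0,5,9)]))) for y in ys])
```

```text
side [   1.37171334 -159.51940252]
side [ -0.53840855 -62.35234824]
top [  -0.82894362 -160.82315897]
top [  -0.89348587 -164.55293765]
top [ -1.01739506 -55.56974306]
top [ -0.3765293  -61.54808898]
top [ -0.79373861 -64.14896596]
top0 [(-175, 52), (-173, 52), (-171, 42), (-169, 50), (-167, 49), (-165, 55), (-163, 69), (-161, 88), (-159, 79), (-157, 31)]
top12 [(-78, 62), (-76, 66), (-74, 62), (-72, 57), (-70, 58), (-68, 57), (-66, 73), (-64, 95), (-62, 84), (-60, 26), (-58, 8), (-56, 52), (-54, 87), (-52, 90), (-50, 91)]
```

The tab moved 97 mm in the top view and now sits at chest y ≈ -63.5 (home is -64). The slot is lined up and the hand is clear.

```bash
python3 -c "
from h import *
print(robot.hand_in(), robot.observe()['force'])"
```

```text
the job is handed in; nothing more can be done
the job is handed in; nothing more can be done
```

The chest is locked as far as my checks can tell, and I handed the job in at about 19.5 s of the 48 s allowed. Handing in gives no verdict, so this rests on my own measurements.

- **Disc:** I pushed the pin anticlockwise from about 1.81 rad. The pin then measured 3.08 rad, and the slot lay within about 0.02 rad of the bolt's line by its edge.
- **Bolt:** I pushed the tab from behind with about 3 N of force until it stopped at 9.5 N. In the top view the tab moved 97 mm, to chest y ≈ -64 mm, where fully home is -64 mm. The side view gave about -62 mm, and the nose is in the keeper.
- **Bystanders and hand:** The jars, cups, paperweight and ruler looked unmoved in the last pictures. The carton was outside the crops I viewed, but the arm never went near it. The hand is clear, about 12 cm above the table off the chest's right end, with no contact force.

**What went wrong:** My first wrist orientation ran joint 6 into its range limit, so I switched to another. That left a 3.8° tilt in the tool, which I allowed for in the later moves.

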